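Fish the measuring scoop from under the dish rack

ROBOT

A 7-joint arm with a two-finger parallel gripper is mounted at the origin on the work surface. World frame = base frame: x ahead of the robot, y to its left, z up, the work surface at z = 0. Lengths are in m, angles in rad, forces in N, time in s.
With the tool pointing down it reaches from about 0.425 to 0.95 m from the base axis. Payload 16.7 kg.
Tool frame: the origin (TCP) lies midway between the tips of the shut fingers; the grasp point (between the pads) lies 19 mm behind it; z points along the fingers, y is the line along which they close (so a half turn about z gives the same grasp; the last joint's range is limited). The gripper opens to 94 mm and grips with 3 to 60 N. Pads are 16 mm wide; open, the fingers measure 119 mm over their backs; the gripper's body (75 mm by 177 mm) begins 78 mm behind the grasp point.
Start: joints at [-1.284, 0.426, 0.074, 1.606, -0.034, 1.111, -0.067], TCP at [0.285, 0.612, 0.205] pointing down, gripper open.
Joint ranges: [-2.85, 2.85], [-0.5, 2.14], [-1.23, 1.37], [0.21, 2.46], [-1.02, 4.16], [0.16, 2.05], [-2.73, 2.73]. Speed limits (rad/s): [1.89, 1.89, 2.39, 2.39, 3.01, 3.01, 3.01].

INTERFACE

Orientations are given as a 3x3 rotation matrix whose columns are the frame's x, y, z axes.
In Python, from rig import r gives the robot as it stands. The module is installed in compiled form; this text tells all that it offers.
- The arm moves only by the tool drive_tool, never from a script. Its argument "steps" is a list of rows, each an object of numbers: "tx", "ty", "tz": the shift along the world's x, y, z in m; "rx", "ry", "rz": the turn, a rotation vector about the world's x, y, z in degrees; "gripper": the finger opening in m, from 0 to 0.094. A call has 1 to 10 rows; each row is the pose to reach, as a shift and turn from the pose commanded when the call began; what a row does not reach only later rows make up. A row lasts 1/10 s, in which the tool goes at most 50 mm and 8.59 degrees, less where a joint would pass 70% of its speed; a pose out of reach is approached as far as the arm can. A call with a gripper value outside its range is refused whole. The fingers move at their own pace and stop on an object; "squeeze" is the grip in N (left out, the last holds). Time passes only in rows, so rows that repeat a pose let the fingers close. It gives the time, the measured TCP pose, the force, the opening and the grip force at its end, in the units of the state.
- r.observe(): the state, without advancing time (a new reading comes with each control period).
- r.read_camera(name): name is "side" or "top" or "wrist"; returns a dict with "pixels" (480x640x3 uint8, red, green, blue), "depth" (480x640 float32, m along the optical axis (not along the pixel's ray), 0 where there is no reading), "fx", "fy", "cx", "cy" (pixels), "k1" (the pictures are not rectified: a ray, as slopes to the right and down, at radius r is drawn at 1 + k1 r^2 times it, then the intrinsics apply), "extrinsics" (4x4, takes a point from world to camera coordinates); the wrist camera has in their place "hand_eye" (4x4, takes a point from camera to tool coordinates, whose origin is the TCP and whose axes are the flange's). Camera axes: x right, y down, z forward; pixel columns grow to the right and rows downward; lengths in m; the calibration is good to about 2 mm. A picture is of the moment at which its call begins: read the wrist's pose just before it.
- r.hand_in(): hands the job in; it is judged then, once.
The state is a dict: "t": time; "joint_positions": joint angles; "dq": joint speeds; "joint_efforts": joint torques, N m; "tool_pos": TCP position; "eef_rot": TCP orientation; "contact_force": force on the tool from outside, world axes, zero at the start; "ft_torque": the same for the moment, N m; "width": opening from 0.0 (shut) to 1.0 (fully open); "gripper_force": force on a finger pad.
Only numpy, scipy, OpenCV 4.12 (cv2) and the standard library are available. Lean on these libraries where they do the work, as an engineer would, in place of code of your own. Each camera call takes 0.05 s, during which the arm holds its last target. There are 200 camera calls.

TASK

The aluminium measuring scoop has dropped under the low dish rack. Take the cranked hook from its stand, fish the scoop out with it through the rack's open side (no reaching under with the gripper), then set the scoop down upright in the steel tray and hang the hook back in its stand by its collar. Leave everything else on the counter and in the rack as it stands, and do not knock the glass plate.

Things in the scene. Friction and masses are not known exactly. Their poses are not given: they have to be found in the camera images.
- hook: Cranked hook, loose, 0.15 kg. Wooden handle 24 mm (its x) by 40 mm (its y), z=6 to 82 mm, on a round steel collar (radius 20, z=0 to 6 mm). Origin: centre of the collar's underside, z up the handle. Below it an 8 mm thick steel bar: shank, foot and tip, all in its y-z plane (see point hook_bend, hook_tip). Starts hanging upright in the stand, axes parallel to the stand's.
- hook_bend (a point): Where shank and foot meet, (0, 0, -90) mm in the hook's frame. The straight foot runs 120 mm from here towards the hook's +y, 35 degrees below its y axis, to (0, 98.3, -158.8) mm. Lean the handle back 35 degrees (its top away from the foot) and the foot lies level, the tip straight down. Axes as the hook's.
- hook_tip (a point): Centre of the tip's round end, (0, 85.7, -176.8) mm in the hook's frame; metal ends 4 mm beyond. The tip is 22 mm long, square to the foot: with the foot level the foot's centre line is 22 mm above this point. Axes as the hook's.
- scoop: Aluminium scoop, loose, 0.09 kg: round open cup, outer radius 29 (base) to 32 mm (rim), 34 mm high, wall 3, floor 4 mm thick; flat handle 16 mm wide, z=30 to 34 mm, along its +y to 124 mm from the cup's axis. Origin: centre of cup's underside, z up. Starts upright on the counter under the rack, cup 85 to 135 mm in from the open edge, handle within 0.4 rad of the rack's +y.
- rack: White plastic rack, fixed. Origin: on the counter under its centre, z up, open side to -y. Slatted deck 316 mm (x) by 312 mm (y), underside 84, top 96 mm up, on 16 mm square legs at x, y = +-150 mm. Low rails close the x sides and the back below the deck. A fence 140 mm high (above the counter) runs round the deck's back half (y above 0).
- mouth (a point): Middle of the rack's open side, on the counter, at (0, -150, 0) mm in the rack's frame; the opening is 284 mm wide and 84 mm high. Axes as the rack's.
- stand: Steel stand of the hook, fixed. Origin: on the counter under the seat, z up. Base 100 mm (x), y=-70 to +50 mm, 12 mm thick; post at y=-45 mm; fork plate 60 mm wide (x), 8 mm thick, top 200 mm up, with a slot 16 mm wide along y, closed at y=-12, open at y=+28 mm. The hook hangs with its shank in the slot, collar on the fork.
- plate: Glass plate, 170 mm across, standing upright on the rack's deck near its back, fixed in its slot. Its centre is at (-75, 110, 183) mm in the rack's frame, its top 268 mm above the counter; this body's origin and axes are the rack's.
- seat (a point): Where the collar's underside centre (the hook's origin) sits when the hook hangs in the stand: 200 mm above the stand's origin. Axes as the stand's.
- tray: Steel tray, fixed, 140 mm square outside, lip 16 mm high, walls and floor 4 mm thick. Origin: on the counter under its centre; z up.
- ramekin: White ceramic cup, loose bystander under the rack, radius 30 mm, 40 mm high. Origin: centre of its underside.
- jar: Glass jar with steel lid, loose bystander on the counter, radius 26 mm, 70 mm high. Origin: centre of its underside.
- shaker: Dark wood shaker, loose bystander on the counter, radius 24 mm, 74 mm high. Origin: centre of its underside.
- mug: Aluminium mug, loose bystander on the rack's deck towards the back, radius 38 mm, 85 mm high. Origin: centre of its underside.
- funnel: Grey funnel, loose bystander standing mouth down on the deck towards the back, radius 42 mm, 90 mm high. Origin: centre of its underside.
- spoon: Wooden spoon 220 mm long, loose bystander lying on the deck along the rack's x. Origin: centre of its underside.
Mind the look-alikes: they are no part of the job. What is shaped like the scoop but green or pink is not meant.

How it is judged:
By the outcome, as a careful person would: the job done as asked, in the order asked, and still so for the second after the job is handed in, with the robot touching nothing.
It also fails if it takes over 72 s, if anything falls off the work surface, if the arm or the gripper's body presses on something with over 40 N, if the wrist force passes 120 N, or if a joint passes its speed limit or range.

## Working session

There is one attempt and no reset: what is moved stays moved. The work goes in short steps, Python scripts to look and compute and a tool call to move; the robot and the scene stay as the last step left them, time stands still between calls to the robot, and variables do not carry over. Pictures are saved under pics/ and viewed, at most 10 in all, crops included, and the job is handed in when it is done.

Besides the shell and the picture viewer there is one more tool, called after "Call:" by a JSON object that holds its "method" and its "body". drive_tool: Moves the arm, as the interface text tells. Its arguments: {"type":"object","properties":{"steps":{"type":"array"},"squeeze":{"type":"number"}},"required":["steps"]}

```bash
mkdir -p pics
cat > h.py <<'E'
import numpy as np, cv2, pickle
from rig import r
def grab(n):
    s=r.observe(); c=r.read_camera(n); c['s']=s
    if n=='wrist':
        T=np.eye(4);T[:3,:3]=s['eef_rot'];T[:3,3]=s['tool_pos'];c['c2w']=T@np.array(c['hand_eye'])
    else: c['c2w']=np.linalg.inv(np.array(c['extrinsics']))
    return c
def slopes(c,uv):
    K=np.array([[c['fx'],0,c['cx']],[0,c['fy'],c['cy']],[0,0,1.]])
    return cv2.undistortPoints(np.float64(uv).reshape(-1,1,2),K,np.array([c['k1'],0,0,0,0.])).reshape(-1,2)
def ray(c,uv):
    s=slopes(c,uv); d=np.c_[s,np.ones(len(s))]@c['c2w'][:3,:3].T
    return c['c2w'][:3,3],d
def onz(c,uv,z):
    o,d=ray(c,uv); return o+d*((z-o[2])/d[:,2])[:,None]
def cloud(c):
    v,u=np.mgrid[0:480,0:640]; uv=np.c_[u.ravel(),v.ravel()]
    o,d=ray(c,uv); P=o+d*c['depth'].ravel()[:,None]; P[c['depth'].ravel()==0]=np.nan
    return P.reshape(480,640,3)
def proj(c,P):
    q=(np.c_[P,np.ones(len(P))]@np.linalg.inv(c['c2w']).T)[:,:3]; s=q[:,:2]/q[:,2:]
    s=s*(1+c['k1']*(s**2).sum(1))[:,None]; return s*[c['fx'],c['fy']]+[c['cx'],c['cy']]
def save(c,f): cv2.imwrite(f,c['pixels'][:,:,::-1])
E
python3 - <<'E'
from h import *
cs={n:grab(n) for n in('side','top','wrist')}
pickle.dump(cs,open('c0.pkl','wb'))
for n in cs: save(cs[n],f'pics/{n}0.png'); print(n,np.round(cs[n]['c2w'],3).tolist())
print(r.observe())
E
```

```text
side [[-0.615, 0.488, -0.619, 1.433], [0.788, 0.401, -0.467, 0.665], [0.021, -0.775, -0.631, 1.067], [0.0, 0.0, 0.0, 1.0]]
top [[-0.019, -0.983, 0.182, 0.321], [-1.0, 0.016, -0.017, -0.005], [0.014, -0.183, -0.983, 1.302], [0.0, 0.0, 0.0, 1.0]]
wrist [[0.423, 0.876, 0.23, 0.218], [0.906, -0.409, -0.108, 0.642], [-0.001, 0.255, -0.967, 0.384], [0.0, 0.0, 0.0, 1.0]]
{'t': 0.15, 'joint_positions': array([-1.28452094,  0.42656214,  0.07385414,  1.60643446, -0.03407391,
        1.11077751, -0.06711065]), 'dq': array([-0.00039787, -0.0036024 , -0.00086698, -0.00136999,  0.00053165,
        0.00032481,  0.00043359]), 'joint_efforts': array([ 2.99543288e-03, -9.36273766e+01,  3.66828158e+00, -4.54429793e+01,
       -4.88205277e-02,  1.80579006e-02,  3.20739684e-05]), 'tool_pos': array([0.28481839, 0.61161548, 0.20496517]), 'eef_rot': array([[-9.06531041e-01,  4.22139044e-01, -3.16586801e-04],
       [ 4.22139155e-01,  9.06530630e-01, -8.66732638e-04],
       [-7.88860547e-05, -9.19363725e-04, -9.99999574e-01]]), 'contact_force': array([0.34399247, 0.23091091, 0.31945499]), 'ft_torque': array([-0.03547465,  0.04914225,  0.01395155]), 'gripper_force': 0.0, 'width': 0.9977555763653925}
```

View pics/side0.png

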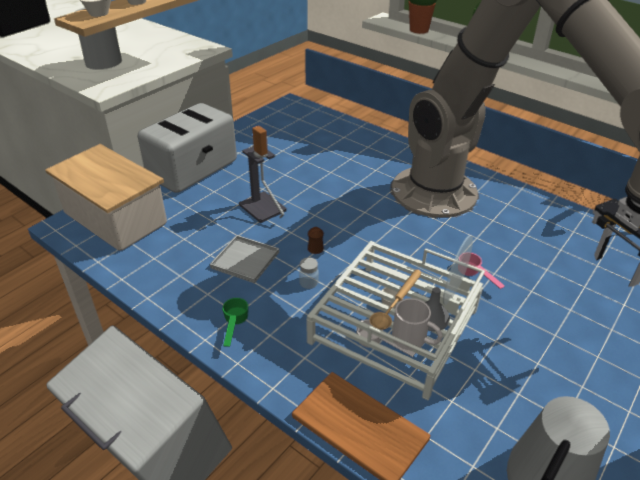

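View pics/top0.png

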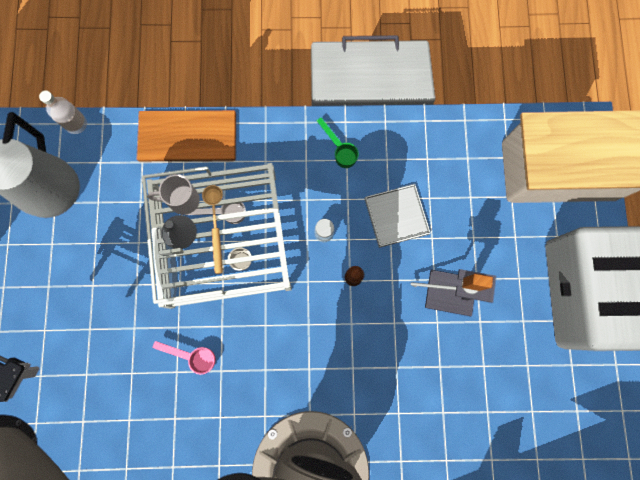

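Side view: rack centre (395,315), tray (243,258), stand with hook (262,175). The top view shows the rack (215,235), tray (398,214) and stand (462,290). Scoop candidates are green (346,155), pink (201,360), and two round things under the deck at (234,211) and (239,259). I'll check those two in a close crop.

Run:
```python
from h import *
cs=pickle.load(open('c0.pkl','rb'))
a=cs['top']['pixels'][155:315,130:300]; b=cs['top']['pixels'][255:325,400:510]
a=cv2.resize(a,None,fx=3.5,fy=3.5,interpolation=cv2.INTER_CUBIC)
b=cv2.resize(b,(200,127),interpolation=cv2.INTER_CUBIC)
im=np.zeros((560,797,3),np.uint8); im[:,:595]=a[:560,:595]; im[:127,597:797]=b
cv2.imwrite('pics/crop1.png',im[:,:,::-1])
c=cs['top'];P=cloud(c)
for uv in [(234,205),(234,211),(239,259),(246,259),(230,270),(220,262),(290,288),(273,168),(150,175),(157,303),(398,214),(480,283),(462,290),(430,287),(445,300),(324,229),(354,275),(217,250)]:
    print(uv,np.round(P[uv[1],uv[0]],4), c['pixels'][uv[1],uv[0]])
```

```text
(234, 205) [0.6657 0.1936 0.0091] [191 184 178]
(234, 211) [0.6504 0.194  0.0051] [190 182 176]
(239, 259) [0.5076 0.1669 0.0944] [252 253 250]
(246, 259) [0.5071 0.1497 0.0961] [253 253 250]
(230, 270) [ 0.4937  0.2034 -0.0006] [ 58  89 125]
(220, 262) [0.4986 0.2096 0.1111] [175 134  80]
(290, 288) [0.4383 0.0453 0.0595] [146 147 135]
(273, 168) [0.7418 0.0848 0.0815] [143 148 146]
(150, 175) [0.7065 0.3729 0.1433] [187 186 173]
(157, 303) [0.412  0.3877 0.0005] [193 215 229]
(398, 214) [ 0.6354 -0.2414  0.005 ] [220 223 219]
(480, 283) [ 0.4211 -0.3513  0.2809] [222 140  65]
(462, 290) [ 0.4145 -0.3391  0.1967] [106 104 113]
(430, 287) [ 0.4391 -0.3131  0.0125] [133 130 135]
(445, 300) [ 0.4053 -0.3496  0.0118] [105 101 110]
(324, 229) [ 0.5847 -0.0418  0.0665] [225 227 224]
(354, 275) [ 0.4661 -0.113   0.0742] [71 40 25]
(217, 250) [0.5271 0.2165 0.115 ] [236 193 123]
```

View pics/crop1.png

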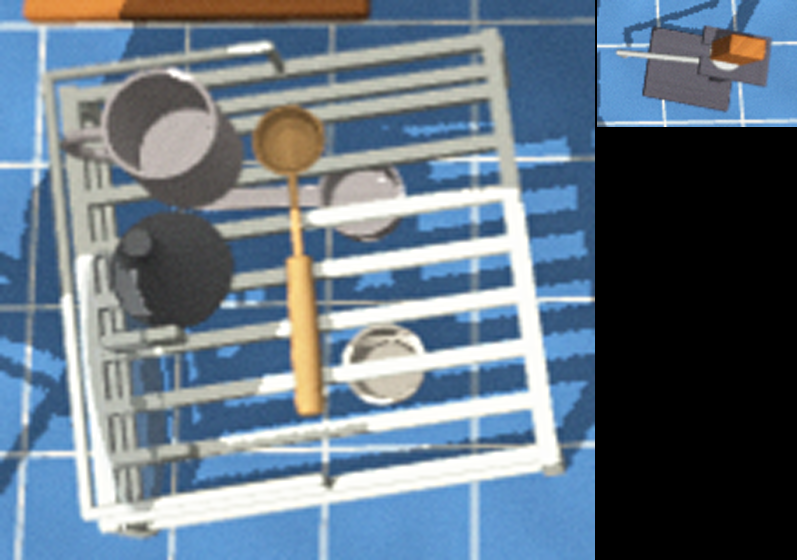

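The crop shows the aluminium scoop at about (234,211), its grey handle running left beneath the mug. The white ramekin is at (239,259). Green (346,155) and pink (201,360) are decoys. Next I measure.

```bash
cat > meas.py <<'E'
from h import *
cs=pickle.load(open('c0.pkl','rb'))
PT=[];C=[];src=[]
for i,n in enumerate(('top','side')):
    P=cloud(cs[n]).reshape(-1,3);ok=np.isfinite(P[:,0]);PT.append(P[ok]);C.append(cs[n]['pixels'].reshape(-1,3)[ok].astype(int));src.append(np.full(ok.sum(),i))
P=np.vstack(PT);C=np.vstack(C);S=np.r_[tuple(src)]
def sel(x0,x1,y0,y1,z0,z1): return (P[:,0]>x0)&(P[:,0]<x1)&(P[:,1]>y0)&(P[:,1]<y1)&(P[:,2]>z0)&(P[:,2]<z1)
def rect(m,name):
    q=P[m][:,:2].astype(np.float32)*1000; (c,s,a)=cv2.minAreaRect(q); print(name,len(q),np.round(c,1),np.round(s,1),round(a,2),'zmed',np.median(P[m][:,2]).round(4))
bl=(C[:,2]>C[:,0]+25)
sat=C.max(1)-C.min(1)
for i in (0,1):
    v=S==i; print(['top','side'][i],'counter z',np.median(P[v&bl&sel(.4,.9,-.4,.5,-.05,.05)][:,2]).round(4))
    rect(v&(sat<40)&sel(.35,.85,0,.45,.089,.103)&~bl,'deck')
    rect(v&sel(.55,.72,-.34,-.14,.012,.022)&(sat<45),'traylip')
    rect(v&sel(.3,.55,-.5,-.25,.190,.206)&(sat<40),'fork')
    rect(v&sel(.3,.55,-.5,-.25,.008,.018)&(sat<40)&(C.max(1)<150),'base')
    rect(v&sel(.3,.55,-.5,-.25,.27,.30)&(C[:,0]>C[:,2]+40),'handletop')
    m=v&(sat<45)&sel(.58,.74,.1,.35,.026,.042)&~bl; rect(m,'scoop')
    for nm,b in dict(jar=(.5,.65,-.1,.02,.06,.08),shaker=(.4,.52,-.17,-.06,.065,.085),green=(.65,.95,-.25,.0,.02,.05)).items():
        rect(v&sel(*b),nm)
E
python3 meas.py
python3 - <<'E'
import io,contextlib
with contextlib.redirect_stdout(io.StringIO()):
    exec(open('meas.py').read())
m=(S==0)&(sat<45)&~bl&sel(.58,.74,.1,.35,.026,.042)
im=np.zeros((480,640),np.uint8)
uv=proj(cs['top'],P[m]).round().astype(int); im[uv[:,1],uv[:,0]]=255
n,l,st,ce=cv2.connectedComponentsWithStats(im)
for i in range(1,n):
    if st[i,4]>5: print(st[i],ce[i])
print(np.round(P[m][::6],3).tolist())
E
```

```text
top counter z 0.0003
deck 4709 [575.  221.4] [317.1 313.3] 7.52 zmed 0.0964
traylip 314 [ 631.3 -237.8] [140.6 140.9] 13.75 zmed 0.0156
fork 541 [ 424.4 -368.5] [81.9 60.5] 78.02 zmed 0.1999
base 1213 [ 425.2 -365.4] [119.9 100.3] 78.94 zmed 0.0121
handletop 258 [ 427.1 -356.2] [41.1 24.7] 79.36 zmed 0.2811
scoop 501 [673.2 206.5] [121.6 213.2] 4.27 zmed 0.0319
jar 270 [587.7 -43.2] [43.  45.9] 88.82 zmed 0.0701
shaker 166 [ 468.9 -117.3] [35.5 41.1] 76.89 zmed 0.0702
green 367 [ 787.4 -112.1] [269.2  65.1] 34.42 zmed 0.0329
side counter z -0.001
deck 4454 [575.5 218.5] [319.9 315.8] 7.66 zmed 0.0941
traylip 244 [ 634.  -236.7] [146.6 144.6] 14.4 zmed 0.0146
fork 234 [ 425.9 -368.9] [91.2 61.6] 79.73 zmed 0.1989
base 598 [ 426.5 -369.4] [127.3 110.9] 83.71 zmed 0.0114
handletop 96 [ 429.7 -355.6] [44.1 25.7] 73.93 zmed 0.2802
scoop 559 [680.5 224.9] [118.  249.3] 0.27 zmed 0.0295
jar 197 [591.7 -45.6] [48.2 44.1] 39.3 zmed 0.0681
shaker 73 [ 475.9 -116.5] [29.4 31.9] 77.44 zmed 0.0699
green 413 [828.1 -76.3] [158.   59.5] 45.13 zmed 0.0318
[192 175  76  13 282] [228.77659574 180.4007
[... 1419 characters left out ...]
49, 0.274, 0.037], [0.649, 0.259, 0.034], [0.648, 0.235, 0.038], [0.647, 0.163, 0.04], [0.648, 0.278, 0.031], [0.647, 0.262, 0.031], [0.646, 0.238, 0.037], [0.647, 0.224, 0.032], [0.644, 0.284, 0.037], [0.644, 0.269, 0.034], [0.644, 0.254, 0.035], [0.643, 0.23, 0.038], [0.642, 0.161, 0.035], [0.642, 0.285, 0.034], [0.641, 0.269, 0.036], [0.641, 0.253, 0.037], [0.64, 0.23, 0.038], [0.639, 0.297, 0.036], [0.639, 0.282, 0.035], [0.639, 0.267, 0.034], [0.639, 0.252, 0.03], [0.638, 0.231, 0.034], [0.636, 0.304, 0.036], [0.636, 0.29, 0.035], [0.636, 0.274, 0.034], [0.636, 0.259, 0.034], [0.624, 0.168, 0.036], [0.619, 0.205, 0.035], [0.617, 0.2, 0.034], [0.616, 0.184, 0.034], [0.613, 0.192, 0.036]]
```

Each measurement fits its given size:

| Item | World position (mm) | Yaw | Checks |
|---|---|---|---|
| Rack | (575, 220) | +7.5° | deck 317x313, z 96 |
| Scoop cup | (645, 193) | handle about +y | rim z 34, 120 mm in from the edge |
| Stand | (427, -356) | -11° | fork z 200, handle top z 281 |
| Tray | (632, -237) | 14° | lip z 15-16 |

Now I go over to the stand, high above the plate.

Call:
{"method": "drive_tool", "body": {"steps": [{"tz": 0.24},{"tz": 0.24},{"tz": 0.24},{"tz": 0.24},{"tx": 0.22,"ty": -0.4,"tz": 0.24,"rz": -40},{"tx": 0.22,"ty": -0.4,"tz": 0.24,"rz": -40},{"tx": 0.22,"ty": -0.4,"tz": 0.24,"rz": -40},{"tx": 0.22,"ty": -0.4,"tz": 0.24,"rz": -40},{"tx": 0.22,"ty": -0.4,"tz": 0.24,"rz": -40},{"tx": 0.22,"ty": -0.4,"tz": 0.24,"rz": -40}]}}

```text
$.steps[0]: bad value
```

Call:
{"method": "drive_tool", "body": {"steps": [{"tx": 0.0,"ty": 0.0,"tz": 0.05,"rx": 0.0,"ry": 0.0,"rz": 0.0,"gripper": 0.094}]}}

```text
t: 0.25
tool_pos: [0.2836, 0.609, 0.2495]
eef_rot: [[-0.907, 0.422, -0.004], [0.422, 0.907, -0.01], [-0.001, -0.011, -1.0]]
contact_force: [-0.5, -0.1, 0.1]
width: 1.003
gripper_force: 0.0
```

Call:
{"method": "drive_tool", "body": {"steps": [{"tx": 0,"ty": 0,"tz": 0.19,"rx": 0,"ry": 0,"rz": 0,"gripper": 0.094},{"tx": 0,"ty": 0,"tz": 0.19,"rx": 0,"ry": 0,"rz": 0,"gripper": 0.094},{"tx": 0,"ty": 0,"tz": 0.19,"rx": 0,"ry": 0,"rz": 0,"gripper": 0.094},{"tx": 0,"ty": 0,"tz": 0.19,"rx": 0,"ry": 0,"rz": 0,"gripper": 0.094},{"tx": 0.22,"ty": -0.4,"tz": 0.19,"rx": 0,"ry": 0,"rz": -40,"gripper": 0.094},{"tx": 0.22,"ty": -0.4,"tz": 0.19,"rx": 0,"ry": 0,"rz": -40,"gripper": 0.094},{"tx": 0.22,"ty": -0.4,"tz": 0.19,"rx": 0,"ry": 0,"rz": -40,"gripper": 0.094},{"tx": 0.22,"ty": -0.4,"tz": 0.19,"rx": 0,"ry": 0,"rz": -40,"gripper": 0.094},{"tx": 0.22,"ty": -0.4,"tz": 0.19,"rx": 0,"ry": 0,"rz": -40,"gripper": 0.094},{"tx": 0.22,"ty": -0.4,"tz": 0.19,"rx": 0,"ry": 0,"rz": -40,"gripper": 0.094}]}}

```text
t: 1.25
tool_pos: [0.43, 0.347, 0.4454]
eef_rot: [[-0.42, 0.908, -0.0], [0.908, 0.42, 0.0], [0.0, -0.0, -1.0]]
contact_force: [1.6, -0.2, 0.3]
width: 1.0
gripper_force: 0.0
```

Call:
{"method": "drive_tool", "body": {"steps": [{"tx": 0.11,"ty": -0.35,"tz": 0,"rx": 0,"ry": 0,"rz": -20,"gripper": 0.094},{"tx": 0.11,"ty": -0.35,"tz": 0,"rx": 0,"ry": 0,"rz": -20,"gripper": 0.094},{"tx": 0.11,"ty": -0.35,"tz": 0,"rx": 0,"ry": 0,"rz": -20,"gripper": 0.094},{"tx": 0.11,"ty": -0.35,"tz": 0,"rx": 0,"ry": 0,"rz": -20,"gripper": 0.094},{"tx": 0.11,"ty": -0.35,"tz": 0,"rx": 0,"ry": 0,"rz": -20,"gripper": 0.094},{"tx": 0.11,"ty": -0.35,"tz": 0,"rx": 0,"ry": 0,"rz": -20,"gripper": 0.094},{"tx": 0.11,"ty": -0.35,"tz": 0,"rx": 0,"ry": 0,"rz": -35.8,"gripper": 0.094},{"tx": 0.0,"ty": -0.705,"tz": -0.02,"rx": 0,"ry": 0,"rz": -35.8,"gripper": 0.094},{"tx": 0.0,"ty": -0.705,"tz": -0.02,"rx": 0,"ry": 0,"rz": -35.8,"gripper": 0.094},{"tx": 0.0,"ty": -0.705,"tz": -0.02,"rx": 0,"ry": 0,"rz": -35.8,"gripper": 0.094}]}}

```text
t: 2.25
tool_pos: [0.4927, -0.131, 0.4374]
eef_rot: [[0.187, 0.982, -0.0], [0.982, -0.187, 0.0], [0.0, -0.0, -1.0]]
contact_force: [0.9, -1.5, -0.0]
width: 1.002
gripper_force: 0.0
```

Call:
{"method": "drive_tool", "body": {"steps": [{"tx": -0.065,"ty": -0.225,"tz": -0.06,"rx": 0,"ry": 0,"rz": 0,"gripper": 0.094},{"tx": -0.065,"ty": -0.225,"tz": -0.06,"rx": 0,"ry": 0,"rz": 0,"gripper": 0.094},{"tx": -0.065,"ty": -0.225,"tz": -0.06,"rx": 0,"ry": 0,"rz": 0,"gripper": 0.094},{"tx": -0.065,"ty": -0.225,"tz": -0.06,"rx": 0,"ry": 0,"rz": 0,"gripper": 0.094},{"tx": -0.065,"ty": -0.225,"tz": -0.06,"rx": 0,"ry": 0,"rz": 0,"gripper": 0.094},{"tx": -0.065,"ty": -0.225,"tz": -0.06,"rx": 0,"ry": 0,"rz": 0,"gripper": 0.094}]}}

```text
t: 2.85
tool_pos: [0.4252, -0.3586, 0.3766]
eef_rot: [[0.194, 0.981, -0.002], [0.981, -0.194, -0.001], [-0.001, -0.002, -1.0]]
contact_force: [-0.3, 1.5, -0.0]
width: 0.999
gripper_force: 0.0
```

Run:
```python
from h import *
c=grab('wrist');pickle.dump(c,open('w1.pkl','wb'));save(c,'pics/w1.png')
P=cloud(c).reshape(-1,3);C=c['pixels'].reshape(-1,3).astype(int);sat=C.max(1)-C.min(1)
print(c['s']['tool_pos'])
def rect(m,n):
    q=P[m];b=cv2.minAreaRect((q[:,:2]*1000).astype(np.float32));print(n,len(q),np.round(b[0],1),np.round(b[1],1),round(b[2],2),np.median(q[:,2]).round(4))
near=np.hypot(P[:,0]-.427,P[:,1]+.356)<.08
rect(near&(P[:,2]>.272)&(P[:,2]<.29)&(C[:,0]>C[:,2]+40),'top')
rect(near&(P[:,2]>.19)&(P[:,2]<.21),'fork')
rect(near&(P[:,2]>.202)&(P[:,2]<.21)&(sat<60),'collar')
b=(P[:,2]>.006)&(P[:,2]<.018)&(C.max(1)<170)&(np.hypot(P[:,0]-.427,P[:,1]+.356)<.11)
rect(b,'base')
```

```text
[ 0.42516385 -0.35859564  0.37657702]
top 1388 [ 426.1 -358.5] [39.5 23.1] 78.79 0.2815
fork 2523 [ 424.  -371.3] [81.5 60.1] 78.39 0.1998
collar 207 [ 427.6 -355. ] [31.8 39.8] 78.58 0.2057
base 2096 [ 424.7 -368.3] [119.5 100.1] 78.48 0.0116
```

View pics/w1.png

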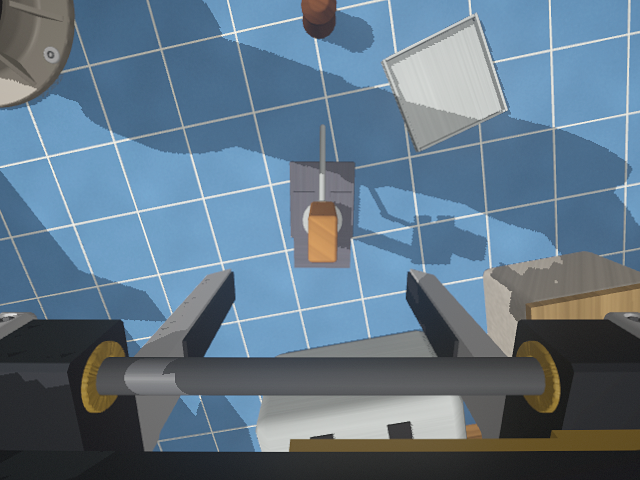

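The wrist view shows the handle at (322,240), centred between the fingers, with the foot running away from the camera's bottom edge at yaw -11.3°. I go down and grip.

Call:
{"method": "drive_tool", "body": {"steps": [{"tx": 0.001,"ty": 0.0,"tz": -0.05,"rx": 0,"ry": 0,"rz": 0,"gripper": 0.094},{"tx": 0.001,"ty": 0.0,"tz": -0.1,"rx": 0,"ry": 0,"rz": 0,"gripper": 0.094},{"tx": 0.001,"ty": 0.0,"tz": -0.135,"rx": 0,"ry": 0,"rz": 0,"gripper": 0.094},{"tx": 0.001,"ty": 0.0,"tz": -0.151,"rx": 0,"ry": 0,"rz": 0,"gripper": 0.06},{"tx": 0.001,"ty": 0.0,"tz": -0.151,"rx": 0,"ry": 0,"rz": 0,"gripper": 0.01},{"tx": 0.001,"ty": 0.0,"tz": -0.151,"rx": 0,"ry": 0,"rz": 0,"gripper": 0.01},{"tx": 0.001,"ty": 0.0,"tz": -0.151,"rx": 0,"ry": 0,"rz": 0,"gripper": 0.01},{"tx": 0.001,"ty": 0.0,"tz": -0.151,"rx": 0,"ry": 0,"rz": 0,"gripper": 0.01},{"tx": 0.001,"ty": 0.0,"tz": -0.151,"rx": 0,"ry": 0,"rz": 0,"gripper": 0.01},{"tx": 0.001,"ty": 0.0,"tz": -0.151,"rx": 0,"ry": 0,"rz": 0,"gripper": 0.01}], "squeeze": 50}}

```text
t: 3.9
tool_pos: [0.4299, -0.354, 0.2271]
eef_rot: [[0.187, 0.982, 0.001], [0.982, -0.187, -0.0], [0.0, 0.001, -1.0]]
contact_force: [-0.1, 0.5, 0.4]
width: 0.442
gripper_force: 0.0
```

Call:
{"method": "drive_tool", "body": {"steps": [{"tx": 0,"ty": 0,"tz": 0,"rx": 0,"ry": 0,"rz": 0,"gripper": 0.01},{"tx": 0,"ty": 0,"tz": 0,"rx": 0,"ry": 0,"rz": 0,"gripper": 0.01},{"tx": 0,"ty": 0,"tz": 0,"rx": 0,"ry": 0,"rz": 0,"gripper": 0.01},{"tx": 0,"ty": 0,"tz": 0,"rx": 0,"ry": 0,"rz": 0,"gripper": 0.01},{"tx": 0,"ty": 0,"tz": 0,"rx": 0,"ry": 0,"rz": 0,"gripper": 0.01},{"tx": 0,"ty": 0,"tz": 0,"rx": 0,"ry": 0,"rz": 0,"gripper": 0.01}]}}

```text
t: 4.5
tool_pos: [0.4296, -0.3541, 0.2267]
eef_rot: [[0.187, 0.982, -0.0], [0.982, -0.187, 0.0], [0.0, -0.0, -1.0]]
contact_force: [-1.8, 0.2, 1.5]
width: 0.25
gripper_force: 50.0
```

```bash
python3 -c "
from rig import r
s=r.observe();print({k:s[k] for k in('t','tool_pos','eef_rot','joint_positions','width','gripper_force','contact_force')})"
```

```text
{'t': 4.5, 'tool_pos': array([ 0.42963442, -0.35408655,  0.22671704]), 'eef_rot': array([[ 1.86984642e-01,  9.82362831e-01, -1.08791015e-04],
       [ 9.82362837e-01, -1.86984641e-01,  2.44628686e-05],
       [ 3.68916399e-06, -1.11446431e-04, -9.99999994e-01]]), 'joint_positions': array([-0.19755157,  0.30873703,  0.9544364 ,  1.8880012 , -0.28361961,
        1.08832259,  0.6802161 ]), 'width': 0.2502529500340434, 'gripper_force': 49.97620761394501, 'contact_force': array([-1.81253408,  0.21611835,  1.52150584])}
```

Gripped at 23.5 mm with 50 N. I lift the collar clear, slide out through the slot, raise it, then turn.

Call:
{"method": "drive_tool", "body": {"steps": [{"tx": 0,"ty": 0,"tz": 0.006,"rx": 0,"ry": 0,"rz": 0,"gripper": 0.01},{"tx": 0,"ty": 0,"tz": 0.014,"rx": 0,"ry": 0,"rz": 0,"gripper": 0.01},{"tx": 0.004,"ty": 0.021,"tz": 0.015,"rx": 0,"ry": 0,"rz": 0,"gripper": 0.01},{"tx": 0.01,"ty": 0.052,"tz": 0.015,"rx": 0,"ry": 0,"rz": 0,"gripper": 0.01},{"tx": 0.014,"ty": 0.074,"tz": 0.03,"rx": 0,"ry": 0,"rz": 0,"gripper": 0.01},{"tx": 0.04,"ty": 0.074,"tz": 0.07,"rx": 0,"ry": 0,"rz": 0,"gripper": 0.01},{"tx": 0.065,"ty": 0.08,"tz": 0.11,"rx": 0,"ry": 0,"rz": 4,"gripper": 0.01},{"tx": 0.1,"ty": 0.085,"tz": 0.13,"rx": 0,"ry": 0,"rz": 10,"gripper": 0.01},{"tx": 0.14,"ty": 0.09,"tz": 0.14,"rx": 0,"ry": 0,"rz": 18.3,"gripper": 0.01},{"tx": 0.18,"ty": 0.1,"tz": 0.14,"rx": 0,"ry": 0,"rz": 18.3,"gripper": 0.01}]}}

```text
t: 5.5
tool_pos: [0.6116, -0.2544, 0.3692]
eef_rot: [[-0.137, 0.991, 0.003], [0.991, 0.137, -0.0], [-0.001, 0.003, -1.0]]
contact_force: [-0.1, 0.3, -0.3]
width: 0.259
gripper_force: 50.0
```

Call:
{"method": "drive_tool", "body": {"steps": [{"tx": 0.03,"ty": 0.02,"tz": 0,"rx": 6.9,"ry": 0.9,"rz": 0,"gripper": 0.01},{"tx": 0.06,"ty": 0.03,"tz": -0.01,"rx": 13.9,"ry": 1.8,"rz": 0,"gripper": 0.01},{"tx": 0.084,"ty": 0.05,"tz": -0.03,"rx": 20.8,"ry": 2.7,"rz": 0,"gripper": 0.01},{"tx": 0.084,"ty": 0.06,"tz": -0.06,"rx": 27.8,"ry": 3.7,"rz": 0,"gripper": 0.01},{"tx": 0.084,"ty": 0.07,"tz": -0.09,"rx": 34.7,"ry": 4.6,"rz": 0,"gripper": 0.01},{"tx": 0.084,"ty": 0.076,"tz": -0.13,"rx": 34.7,"ry": 4.6,"rz": 0,"gripper": 0.01},{"tx": 0.084,"ty": 0.076,"tz": -0.16,"rx": 34.7,"ry": 4.6,"rz": 0,"gripper": 0.01},{"tx": 0.084,"ty": 0.076,"tz": -0.16,"rx": 34.7,"ry": 4.6,"rz": 0,"gripper": 0.01}]}}

```text
t: 6.3
tool_pos: [0.6924, -0.1771, 0.2028]
eef_rot: [[-0.104, 0.991, -0.08], [0.811, 0.131, 0.57], [0.576, -0.006, -0.818]]
contact_force: [-0.3, -0.1, -0.8]
width: 0.247
gripper_force: 50.0
```

Run:
```python
from h import *
cs={n:grab(n) for n in('top','side')};pickle.dump(cs,open('c2.pkl','wb'))
s=cs['top']['s'];print(s['tool_pos'],np.round(s['eef_rot'],3).tolist(),s['joint_positions'].round(2))
R=s['eef_rot'];tip=s['tool_pos']+R@[.0827,0,.2035];bend=s['tool_pos']+R@[-.003,0,.1167];print('pred tip',tip.round(4),'bend',bend.round(4))
pf=s['tool_pos']+R@[.0953,0,.1855];print('foot end',pf.round(4))
im=[]
for n in cs:
    c=cs[n];p=c['pixels'].copy();uv=proj(c,np.array([tip,bend,pf]));print(n,uv.round(1).tolist())
    u,v=uv.mean(0).astype(int);u=np.clip(u,80,560);v=np.clip(v,80,400)
    im.append(cv2.resize(p[v-75:v+75,u-65:u+65],None,fx=3,fy=3,interpolation=cv2.INTER_CUBIC));print((u-65,v-75))
    P=cloud(c);w=P.reshape(-1,3);m=(np.abs(w[:,0]-.68)<.05)&(w[:,1]>-.13)&(w[:,1]<.05)&(w[:,2]>.03)&(w[:,2]<.2)
    print(n,m.sum(),np.round(w[m][::max(1,m.sum()//14)],3).tolist())
cv2.imwrite('pics/hook2.png',np.hstack(im)[:,:,::-1])
```

```text
[ 0.6924243  -0.17709946  0.20278166] [[-0.104, 0.991, -0.08], [0.811, 0.131, 0.57], [0.576, -0.006, -0.818]] [ 0.08  0.79  0.6   1.3  -0.84  1.66  0.9 ]
pred tip [0.6674 0.006  0.084 ] bend [ 0.6833 -0.113   0.1056]
foot end [0.6676 0.0059 0.106 ]
top [[304.5, 195.6], [352.3, 186.3], [304.4, 193.1]]
(np.int64(255), np.int64(116))
top 197 [[0.689, -0.13, 0.13], [0.683, -0.128, 0.126], [0.684, -0.105, 0.106], [0.68, -0.09, 0.112], [0.68, -0.063, 0.104], [0.678, -0.097, 0.111], [0.677, -0.058, 0.108], [0.677, -0.092, 0.106], [0.674, -0.055, 0.109], [0.672, -0.018, 0.109], [0.673, -0.053, 0.104], [0.669, -0.018, 0.108], [0.667, 0.002, 0.107], [0.665, 0.002, 0.107], [0.664, 0.002, 0.083]]
side [[303.8, 283.8], [263.3, 260.0], [303.7, 277.3]]
(np.int64(225), np.int64(198))
side 198 [[0.689, -0.13, 0.14], [0.69, -0.124, 0.124], [0.688, -0.119, 0.112], [0.681, -0.102, 0.11], [0.684, -0.089, 0.113], [0.681, -0.079, 0.11], [0.681, -0.069, 0.109], [0.682, -0.062, 0.107], [0.679, -0.054, 0.104], [0.675, -0.032, 0.11], [0.673, -0.023, 0.107], [0.677, -0.014, 0.108], [0.675, -0.006, 0.106], [0.674, 0.006, 0.102], [0.673, 0.002, 0.082]]
```

View pics/hook2.png

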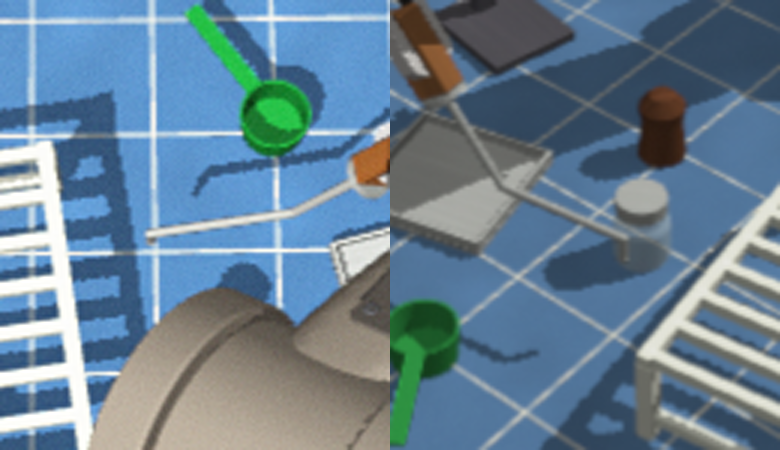

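The top crop has the tip at about (305,195), level and aligned with the rack's mouth (measured foot z 0.105, within 1 mm of prediction). The side crop (right) agrees: foot level, tip down, clear of jar and green scoop. Lower, then insert above the rim.

Call:
{"method": "drive_tool", "body": {"steps": [{"tx": 0,"ty": 0,"tz": -0.025,"rx": 0,"ry": 0,"rz": 0,"gripper": 0.01},{"tx": 0,"ty": 0,"tz": -0.037,"rx": 0,"ry": 0,"rz": 0,"gripper": 0.01},{"tx": 0,"ty": 0,"tz": -0.037,"rx": 0,"ry": 0,"rz": 0,"gripper": 0.01},{"tx": -0.003,"ty": 0.025,"tz": -0.037,"rx": 0,"ry": 0,"rz": 0,"gripper": 0.01},{"tx": -0.007,"ty": 0.055,"tz": -0.037,"rx": 0,"ry": 0,"rz": 0,"gripper": 0.01},{"tx": -0.011,"ty": 0.085,"tz": -0.037,"rx": 0,"ry": 0,"rz": 0,"gripper": 0.01},{"tx": -0.015,"ty": 0.115,"tz": -0.037,"rx": 0,"ry": 0,"rz": 0,"gripper": 0.01},{"tx": -0.019,"ty": 0.145,"tz": -0.037,"rx": 0,"ry": 0,"rz": 0,"gripper": 0.01},{"tx": -0.022,"ty": 0.17,"tz": -0.037,"rx": 0,"ry": 0,"rz": 0,"gripper": 0.01},{"tx": -0.023,"ty": 0.183,"tz": -0.037,"rx": 0,"ry": 0,"rz": 0,"gripper": 0.01}]}}

```text
t: 7.4
tool_pos: [0.6711, 0.0075, 0.1718]
eef_rot: [[-0.11, 0.991, -0.075], [0.811, 0.133, 0.569], [0.574, 0.002, -0.819]]
contact_force: [0.2, -0.1, -1.6]
width: 0.255
gripper_force: 50.0
```

Run:
```python
from h import *
c=grab('top')
s=c['s'];R=s['eef_rot'];print('tip',(s['tool_pos']+R@[.0827,0,.2035]).round(4),'bend',(s['tool_pos']+R@[-.003,0,.1167]).round(4),s['contact_force'])
a=cv2.resize(c['pixels'][155:275,190:350],None,fx=4.5,fy=4.5,interpolation=cv2.INTER_CUBIC);cv2.imwrite('pics/ins.png',a[:,:,::-1])
print(proj(c,np.array([s['tool_pos']+R@[.0827,0,.2035],[.645,.193,.034]])))
```

```text
tip [0.6467 0.1904 0.0527] bend [0.6626 0.0715 0.0745] [ 0.21284112 -0.08507682 -1.57489175]
[[232.57624347 207.8279515 ]
 [232.68046327 210.27749853]]
```

View pics/ins.png

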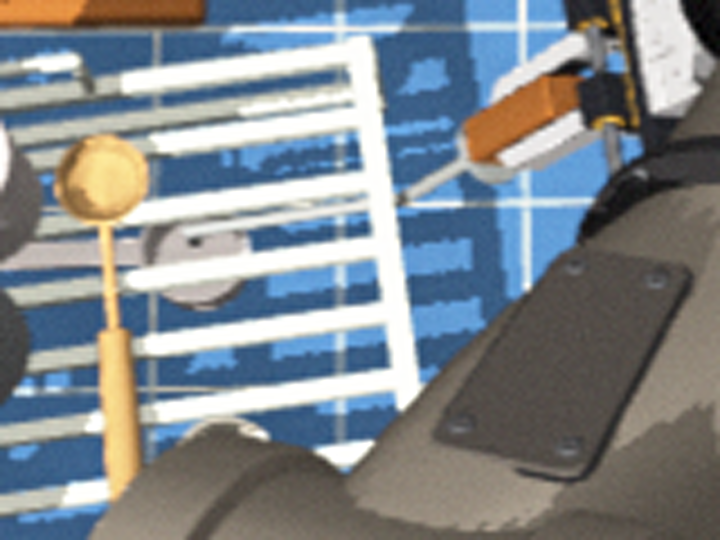

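The crop shows the tip at (195,240), above the scoop's cup (centre about (200,258)) and under the slats. It needs about 6 mm less x, then down to a tip height of about 22 mm.

Call:
{"method": "drive_tool", "body": {"steps": [{"tx": -0.005,"ty": 0.0,"tz": -0.01,"rx": 0,"ry": 0,"rz": 0,"gripper": 0.01},{"tx": -0.005,"ty": 0.0,"tz": -0.02,"rx": 0,"ry": 0,"rz": 0,"gripper": 0.01},{"tx": -0.005,"ty": 0.0,"tz": -0.025,"rx": 0,"ry": 0,"rz": 0,"gripper": 0.01},{"tx": -0.005,"ty": 0.0,"tz": -0.025,"rx": 0,"ry": 0,"rz": 0,"gripper": 0.01},{"tx": -0.005,"ty": 0.0,"tz": -0.025,"rx": 0,"ry": 0,"rz": 0,"gripper": 0.01}]}}

```text
t: 7.95
tool_pos: [0.6657, 0.0042, 0.1443]
eef_rot: [[-0.106, 0.991, -0.075], [0.812, 0.13, 0.569], [0.573, -0.001, -0.819]]
contact_force: [0.5, -0.3, -1.0]
width: 0.255
gripper_force: 50.0
```

```bash
cat > st.py <<'E'
from h import *
s=r.observe();R=s['eef_rot'];print(s['tool_pos'].round(4),'tip',(s['tool_pos']+R@[.0827,0,.2035]).round(4),'bend',(s['tool_pos']+R@[-.003,0,.1167]).round(4),s['contact_force'].round(1),s['t'])
E
python3 st.py
```

```text
[0.6657 0.0042 0.1443] tip [0.6416 0.187  0.0251] bend [0.6573 0.0681 0.047 ] [ 0.5 -0.3 -1. ] 7.95
```

Call:
{"method": "drive_tool", "body": {"steps": [{"tx": 0,"ty": 0,"tz": -0.003,"rx": 0,"ry": 0,"rz": 0,"gripper": 0.01},{"tx": 0.001,"ty": -0.008,"tz": -0.003,"rx": 0,"ry": 0,"rz": 0,"gripper": 0.01},{"tx": 0.002,"ty": -0.018,"tz": -0.003,"rx": 0,"ry": 0,"rz": 0,"gripper": 0.01},{"tx": 0.004,"ty": -0.03,"tz": -0.003,"rx": 0,"ry": 0,"rz": 0,"gripper": 0.01},{"tx": 0.006,"ty": -0.044,"tz": -0.003,"rx": 0,"ry": 0,"rz": 0,"gripper": 0.01},{"tx": 0.008,"ty": -0.058,"tz": -0.003,"rx": 0,"ry": 0,"rz": 0,"gripper": 0.01},{"tx": 0.011,"ty": -0.073,"tz": -0.003,"rx": 0,"ry": 0,"rz": 0,"gripper": 0.01},{"tx": 0.014,"ty": -0.087,"tz": -0.003,"rx": 0,"ry": 0,"rz": 0,"gripper": 0.01},{"tx": 0.016,"ty": -0.1,"tz": -0.003,"rx": 0,"ry": 0,"rz": 0,"gripper": 0.01},{"tx": 0.017,"ty": -0.108,"tz": -0.003,"rx": 0,"ry": 0,"rz": 0,"gripper": 0.01}]}}

```text
t: 8.95
tool_pos: [0.6828, -0.1049, 0.1415]
eef_rot: [[-0.106, 0.991, -0.075], [0.812, 0.13, 0.568], [0.573, -0.001, -0.819]]
contact_force: [0.0, 0.4, -1.7]
width: 0.253
gripper_force: 50.0
```

```bash
python3 st.py
cat > sc.py <<'E'
from h import *
# grey low-saturation points at rim height, outside listed boxes
import sys
x0,x1,y0,y1=map(float,sys.argv[1:5])
for n in('top','side'):
    c=grab(n);P=cloud(c);w=P.reshape(-1,3);C=c['pixels'].reshape(-1,3).astype(int)
    m=(w[:,0]>x0)&(w[:,0]<x1)&(w[:,1]>y0)&(w[:,1]<y1)&(w[:,2]>.026)&(w[:,2]<.039)&(C.max(1)-C.min(1)<45)
    q=w[m];print(n,len(q))
    if len(q)<10: continue
    b=cv2.minAreaRect((q[:,:2]*1000).astype(np.float32));print(np.round(b[0],1),np.round(b[1],1),round(b[2],1))
    # cup = widest end: circle via points far from handle end
    best=(0,)
    for X in np.arange(x0,x1,.002):
        d0=np.abs(np.hypot(q[:,0]-X,0))
        for Y in np.arange(y0,y1,.002):
            k=(np.abs(np.hypot(q[:,0]-X,q[:,1]-Y)-.0305)<.0025).sum()
            if k>best[0]: best=(k,X,Y)
    h=q[np.hypot(q[:,0]-best[1],q[:,1]-best[2])>.04]
    hm=h.mean(0) if len(h) else [0,0,0]
    print('cup',np.round(best,3),'handle az',np.degrees(np.arctan2(hm[1]-best[2],hm[0]-best[1])).round(1),len(h),'z',np.median(q[:,2]).round(4))
E
python3 sc.py 0.6 0.72 0.0 0.3
```

```text
[ 0.6828 -0.1049  0.1415] tip [0.6587 0.078  0.0221] bend [ 0.6744 -0.041   0.0441] [ 0.   0.4 -1.7] 8.95
top 182
[660.5 190.8] [240.6  94.9] 73.3
cup [60.     0.654  0.1  ] handle az 78.5 110 z 0.033
side 218
[658.2 162.5] [292.   88.6] 77.4
cup [86.     0.656  0.098] handle az 78.9 106 z 0.0303
```

The cup is now at (0.655, 0.099) and following the tip. I keep pulling.

Call:
{"method": "drive_tool", "body": {"steps": [{"tx": 0.002,"ty": -0.01,"tz": 0,"rx": 0,"ry": 0,"rz": 0,"gripper": 0.01},{"tx": 0.005,"ty": -0.024,"tz": 0,"rx": 0,"ry": 0,"rz": 0,"gripper": 0.01},{"tx": 0.009,"ty": -0.04,"tz": 0,"rx": 0,"ry": 0,"rz": 0,"gripper": 0.01},{"tx": 0.013,"ty": -0.057,"tz": 0,"rx": 0,"ry": 0,"rz": 0,"gripper": 0.01},{"tx": 0.017,"ty": -0.074,"tz": 0,"rx": 0,"ry": 0,"rz": 0,"gripper": 0.01},{"tx": 0.021,"ty": -0.091,"tz": 0,"rx": 0,"ry": 0,"rz": 0,"gripper": 0.01},{"tx": 0.025,"ty": -0.108,"tz": 0,"rx": 0,"ry": 0,"rz": 0,"gripper": 0.01},{"tx": 0.029,"ty": -0.125,"tz": 0,"rx": 0,"ry": 0,"rz": 0,"gripper": 0.01},{"tx": 0.032,"ty": -0.14,"tz": 0,"rx": 0,"ry": 0,"rz": 0,"gripper": 0.01},{"tx": 0.034,"ty": -0.15,"tz": 0,"rx": 0,"ry": 0,"rz": 0,"gripper": 0.01}]}}

```text
t: 10.05
tool_pos: [0.7165, -0.255, 0.1414]
eef_rot: [[-0.106, 0.991, -0.075], [0.812, 0.13, 0.568], [0.573, -0.001, -0.819]]
contact_force: [-0.0, 0.5, -1.1]
width: 0.254
gripper_force: 50.0
```

```bash
python3 st.py; python3 sc.py 0.62 0.76 -0.12 0.1
```

```text
[ 0.7165 -0.255   0.1414] tip [ 0.6924 -0.0721  0.0221] bend [ 0.7081 -0.1911  0.0441] [-0.   0.5 -1.1] 10.05
top 335
[683.4   4.1] [176.8  85.2] 81.2
cup [ 1.11e+02  6.86e-01 -5.00e-02] handle az 102.7 193 z 0.0339
side 309
[692.1   1.2] [218.4  81.1] 76.5
cup [ 9.80e+01  6.88e-01 -5.20e-02] handle az 89.9 152 z 0.0315
```

Scoop is out with its cup at (0.687, -0.051). I free the tip, raise it, stand the hook up and carry it back.

Call:
{"method": "drive_tool", "body": {"steps": [{"tx": -0.002,"ty": 0.012,"tz": 0,"rx": 0,"ry": 0,"rz": 0,"gripper": 0.01},{"tx": -0.002,"ty": 0.014,"tz": 0.01,"rx": 0,"ry": 0,"rz": 0,"gripper": 0.01},{"tx": -0.002,"ty": 0.014,"tz": 0.04,"rx": 0,"ry": 0,"rz": 0,"gripper": 0.01},{"tx": -0.002,"ty": 0.014,"tz": 0.085,"rx": 0,"ry": 0,"rz": 0,"gripper": 0.01},{"tx": -0.002,"ty": 0.0,"tz": 0.13,"rx": 0,"ry": 0,"rz": 0,"gripper": 0.01},{"tx": -0.03,"ty": 0.0,"tz": 0.165,"rx": -6.9,"ry": -0.9,"rz": 0,"gripper": 0.01},{"tx": -0.06,"ty": 0.0,"tz": 0.195,"rx": -13.9,"ry": -1.8,"rz": 0,"gripper": 0.01},{"tx": -0.09,"ty": 0.0,"tz": 0.225,"rx": -20.8,"ry": -2.7,"rz": 0,"gripper": 0.01},{"tx": -0.12,"ty": 0.0,"tz": 0.23,"rx": -27.8,"ry": -3.7,"rz": 0,"gripper": 0.01},{"tx": -0.15,"ty": 0.0,"tz": 0.23,"rx": -34.7,"ry": -4.6,"rz": 0,"gripper": 0.01}]}}

```text
t: 11.15
tool_pos: [0.569, -0.2524, 0.3742]
eef_rot: [[-0.132, 0.991, 0.003], [0.991, 0.132, 0.01], [0.01, 0.004, -1.0]]
contact_force: [0.5, 2.0, -0.2]
width: 0.251
gripper_force: 50.0
```

```bash
python3 st.py; python3 -c "
from rig import r;print(r.observe()['eef_rot'].round(4))"; python3 sc.py 0.62 0.76 -0.12 0.1
```

```text
[ 0.569  -0.2524  0.3742] tip [ 0.5587 -0.1684  0.1715] bend [ 0.5698 -0.2542  0.2575] [ 0.5  2.  -0.2] 11.15
[[-0.132   0.9912  0.0027]
 [ 0.9912  0.132   0.0101]
 [ 0.0097  0.004  -0.9999]]
top 329
[684.9   5.1] [173.1  83.2] 81.8
cup [ 1.12e+02  6.86e-01 -5.20e-02] handle az 102.5 193 z 0.0339
side 302
[695.   12.1] [193.9  79.8] 75.9
cup [ 1.01e+02  6.88e-01 -5.00e-02] handle az 89.6 145 z 0.0318
```

Call:
{"method": "drive_tool", "body": {"steps": [{"tx": -0.04,"ty": -0.01,"tz": 0,"rx": 0,"ry": 0,"rz": -6,"gripper": 0.01},{"tx": -0.08,"ty": -0.02,"tz": -0.005,"rx": 0,"ry": 0,"rz": -12,"gripper": 0.01},{"tx": -0.12,"ty": -0.028,"tz": -0.01,"rx": 0,"ry": 0,"rz": -18.4,"gripper": 0.01},{"tx": -0.125,"ty": -0.028,"tz": -0.05,"rx": 0,"ry": 0,"rz": -18.4,"gripper": 0.01},{"tx": -0.125,"ty": -0.028,"tz": -0.09,"rx": 0,"ry": 0,"rz": -18.4,"gripper": 0.01},{"tx": -0.125,"ty": -0.028,"tz": -0.12,"rx": 0,"ry": 0,"rz": -18.4,"gripper": 0.01},{"tx": -0.125,"ty": -0.028,"tz": -0.13,"rx": 0,"ry": 0,"rz": -18.4,"gripper": 0.01},{"tx": -0.125,"ty": -0.028,"tz": -0.13,"rx": 0,"ry": 0,"rz": -18.4,"gripper": 0.01},{"tx": -0.125,"ty": -0.028,"tz": -0.13,"rx": 0,"ry": 0,"rz": -18.4,"gripper": 0.01}]}}

```text
t: 12.15
tool_pos: [0.4456, -0.2812, 0.2434]
eef_rot: [[0.19, 0.982, 0.003], [0.982, -0.19, 0.013], [0.013, 0.0, -1.0]]
contact_force: [0.1, 0.1, -0.4]
width: 0.251
gripper_force: 50.0
```

Run:
```python
from h import *
c=grab('wrist');save(c,'pics/w2.png')
s=c['s'];print(s['tool_pos'],s['eef_rot'].round(4).tolist())
t=grab('top')
for n,k in(('w',c),('t',t)):
    P=cloud(k).reshape(-1,3);C=k['pixels'].reshape(-1,3).astype(int);sat=C.max(1)-C.min(1)
    m=(P[:,2]>.19)&(P[:,2]<.206)&(np.hypot(P[:,0]-.424,P[:,1]+.37)<.055)&(sat<40)
    q=P[m]; 
    if len(q)>20: b=cv2.minAreaRect((q[:,:2]*1000).astype(np.float32));print(n,len(q),np.round(b[0],1),np.round(b[1],1),b[2],np.median(q[:,2]))
    # shank below the collar
    S=np.array([.1908,.9816]);
    d=(P[:,:2]-[.4436,-.280]); 
    m=(P[:,2]>.03)&(P[:,2]<.19)&(np.abs(d@[.9816,-.1908])<.02)&(d@S>-.02)&(d@S<.13)
    q=P[m];print(n,len(q),np.round(np.c_[(q[:,:2]-[.4274,-.3567])@np.array([[.9816,.1908],[-.1908,.9816]]),q[:,2]][::max(1,len(q)//12)],4).tolist())
```

```text
[ 0.44556571 -0.28120993  0.24337529] [[0.1899, 0.9818, 0.0028], [0.9817, -0.1899, 0.0127], [0.013, 0.0003, -0.9999]]
w 2461 [ 422.7 -381.6] [62.9 58.1] 77.48320770263672 0.19975903846149104
w 1098 [[0.0019, 0.1758, 0.0588], [-0.0, 0.164, 0.0683], [0.001, 0.1545, 0.074], [0.002, 0.1452, 0.0808], [0.0038, 0.1361, 0.0881], [0.0048, 0.1272, 0.0928], [0.0057, 0.1185, 0.0981], [0.0066, 0.1097, 0.1015], [0.0002, 0.1011, 0.1116], [0.0012, 0.093, 0.1168], [0.0021, 0.0852, 0.1231], [0.0029, 0.0772, 0.1271], [0.003, 0.0771, 0.1597]]
t 164 [[0.0054, 0.175, 0.0639], [0.0051, 0.1563, 0.0729], [0.0015, 0.1672, 0.0658], [0.004, 0.1388, 0.0876], [-0.0007, 0.1707, 0.0578], [0.001, 0.143, 0.0856], [0.0035, 0.1154, 0.1061], [0.0072, 0.0871, 0.1179], [0.0009, 0.1266, 0.0905], [0.0032, 0.0996, 0.112], [-0.0013, 0.1185, 0.1008], [0.002, 0.0906, 0.1155], [0.0, 0.0862, 0.1183]]
```

View pics/w2.png

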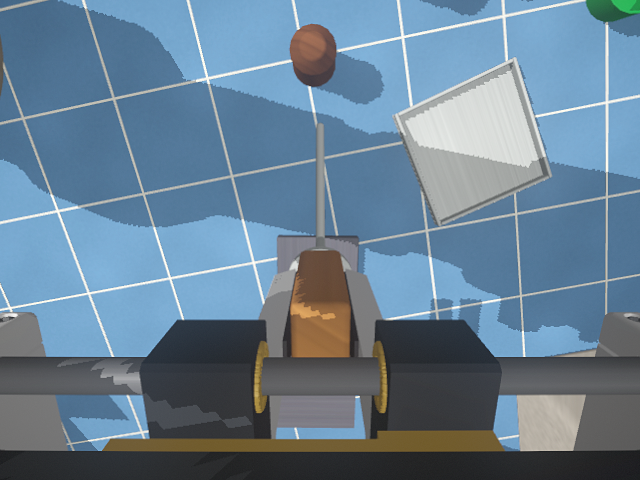

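The wrist picture shows the hook upright in the grip, foot at (320,180), on the stand's axis but about 2.5 mm off in x with a 0.7° lean. I correct both while sliding in over the fork.

Call:
{"method": "drive_tool", "body": {"steps": [{"tx": -0.0025,"ty": 0.0005,"tz": -0.001,"rx": -0.7,"ry": 0.1,"rz": 0,"gripper": 0.01},{"tx": -0.006,"ty": -0.018,"tz": -0.001,"rx": -0.7,"ry": 0.1,"rz": 0,"gripper": 0.01},{"tx": -0.01,"ty": -0.038,"tz": -0.001,"rx": -0.7,"ry": 0.1,"rz": 0,"gripper": 0.01},{"tx": -0.0145,"ty": -0.06,"tz": -0.001,"rx": -0.7,"ry": 0.1,"rz": 0,"gripper": 0.01},{"tx": -0.0167,"ty": -0.0725,"tz": -0.001,"rx": -0.7,"ry": 0.1,"rz": 0,"gripper": 0.01},{"tx": -0.0167,"ty": -0.0725,"tz": -0.001,"rx": -0.7,"ry": 0.1,"rz": 0,"gripper": 0.01},{"tx": -0.0167,"ty": -0.0725,"tz": -0.007,"rx": -0.7,"ry": 0.1,"rz": 0,"gripper": 0.01},{"tx": -0.0167,"ty": -0.0725,"tz": -0.012,"rx": -0.7,"ry": 0.1,"rz": 0,"gripper": 0.01},{"tx": -0.0167,"ty": -0.0725,"tz": -0.014,"rx": -0.7,"ry": 0.1,"rz": 0,"gripper": 0.01},{"tx": -0.0167,"ty": -0.0725,"tz": -0.014,"rx": -0.7,"ry": 0.1,"rz": 0,"gripper": 0.01}]}}

```text
t: 13.25
tool_pos: [0.4284, -0.3526, 0.2276]
eef_rot: [[0.189, 0.982, -0.001], [0.982, -0.189, 0.001], [0.001, -0.001, -1.0]]
contact_force: [-0.4, 0.0, -0.8]
width: 0.256
gripper_force: 50.0
```

Call:
{"method": "drive_tool", "body": {"steps": [{"tx": 0,"ty": -0.001,"tz": -0.001,"rx": 0,"ry": 0,"rz": 0,"gripper": 0.01},{"tx": 0,"ty": -0.001,"tz": -0.0015,"rx": 0,"ry": 0,"rz": 0,"gripper": 0.01},{"tx": 0,"ty": -0.001,"tz": -0.0015,"rx": 0,"ry": 0,"rz": 0,"gripper": 0.01}]}}

```text
t: 13.55
tool_pos: [0.4284, -0.3543, 0.2267]
eef_rot: [[0.19, 0.982, 0.0], [0.982, -0.19, 0.001], [0.001, -0.0, -1.0]]
contact_force: [-0.3, 0.9, 1.2]
width: 0.256
gripper_force: 50.0
```

```bash
python3 st.py
```

```text
[ 0.4284 -0.3543  0.2267] tip [ 0.4441 -0.273   0.0232] bend [ 0.4278 -0.3572  0.11  ] [-0.3  0.9  1.2] 13.55
```

The collar is seated: the force changed sign at the same height as before. Release and rise.

Call:
{"method": "drive_tool", "body": {"steps": [{"tx": 0,"ty": 0,"tz": 0,"rx": 0,"ry": 0,"rz": 0,"gripper": 0.05},{"tx": 0,"ty": 0,"tz": 0,"rx": 0,"ry": 0,"rz": 0,"gripper": 0.05},{"tx": 0,"ty": 0,"tz": 0,"rx": 0,"ry": 0,"rz": 0,"gripper": 0.05},{"tx": 0,"ty": 0,"tz": 0,"rx": 0,"ry": 0,"rz": 0,"gripper": 0.05},{"tx": 0,"ty": 0,"tz": 0,"rx": 0,"ry": 0,"rz": 0,"gripper": 0.06},{"tx": 0,"ty": 0,"tz": 0.02,"rx": 0,"ry": 0,"rz": 0,"gripper": 0.08},{"tx": 0,"ty": 0,"tz": 0.05,"rx": 0,"ry": 0,"rz": 0,"gripper": 0.094},{"tx": 0,"ty": 0,"tz": 0.09,"rx": 0,"ry": 0,"rz": 0,"gripper": 0.094},{"tx": 0,"ty": 0,"tz": 0.13,"rx": 0,"ry": 0,"rz": 0,"gripper": 0.094},{"tx": 0,"ty": 0,"tz": 0.15,"rx": 0,"ry": 0,"rz": 0,"gripper": 0.094}]}}

```text
t: 14.55
tool_pos: [0.4285, -0.3551, 0.3796]
eef_rot: [[0.19, 0.982, 0.003], [0.982, -0.19, -0.0], [0.0, 0.003, -1.0]]
contact_force: [-0.5, 0.0, -0.5]
width: 0.99
gripper_force: 0.0
```

```bash
cat > hk.py <<'E'
from h import *
for n in('wrist','top'):
    c=grab(n);P=cloud(c).reshape(-1,3);C=c['pixels'].reshape(-1,3).astype(int);sat=C.max(1)-C.min(1)
    near=np.hypot(P[:,0]-.427,P[:,1]+.356)<.06
    for nm,m in(('top',near&(P[:,2]>.272)&(P[:,2]<.292)&(C[:,0]>C[:,2]+40)),('collar',near&(P[:,2]>.2025)&(P[:,2]<.212)&(sat<60))):
        q=P[m]
        if len(q)>9: b=cv2.minAreaRect((q[:,:2]*1000).astype(np.float32));print(n,nm,len(q),np.round(b[0],1),np.round(b[1],1),round(b[2],1),np.median(q[:,2]).round(4),(q[:,2].min().round(4),q[:,2].max().round(4)))
E
python3 hk.py; python3 st.py; python3 sc.py 0.64 0.74 -0.12 0.1
```

```text
wrist top 1324 [ 426.9 -359.6] [40.4 22.6] 79.1 0.2816 (np.float64(0.2721), np.float64(0.2837))
wrist collar 216 [ 427.2 -361.7] [45.1 39.6] 85.8 0.2056 (np.float64(0.2025), np.float64(0.2112))
top top 245 [ 427.2 -356.6] [41.6 23.7] 79.4 0.2813 (np.float64(0.2726), np.float64(0.2868))
top collar 96 [ 423.6 -367.2] [78.6 56.8] 75.1 0.2042 (np.float64(0.2025), np.float64(0.2117))
[ 0.429  -0.3551  0.3791] tip [ 0.4454 -0.274   0.1756] bend [ 0.4289 -0.3581  0.2624] [ 0.2 -0.1  0.1] 14.65
top 326
[684.9   5.2] [173.5  81.8] 81.7
cup [ 1.12e+02  6.86e-01 -5.20e-02] handle az 102.6 190 z 0.0339
side 278
[691.8   8.5] [188.4  71.7] 82.6
cup [ 1.01e+02  6.88e-01 -5.00e-02] handle az 101.0 116 z 0.032
```

The hook hangs upright, its top at z 0.2815 as at the start. Next is the scoop at (0.687, -0.051).

Call:
{"method": "drive_tool", "body": {"steps": [{"tx": 0.03,"ty": 0.035,"tz": 0,"rx": 0,"ry": 0,"rz": 0,"gripper": 0.094},{"tx": 0.258,"ty": 0.304,"tz": 0,"rx": 0,"ry": 0,"rz": 21,"gripper": 0.094},{"tx": 0.258,"ty": 0.304,"tz": 0,"rx": 0,"ry": 0,"rz": 21,"gripper": 0.094},{"tx": 0.258,"ty": 0.304,"tz": 0,"rx": 0,"ry": 0,"rz": 21,"gripper": 0.094},{"tx": 0.258,"ty": 0.304,"tz": 0,"rx": 0,"ry": 0,"rz": 21,"gripper": 0.094},{"tx": 0.258,"ty": 0.304,"tz": -0.1,"rx": 0,"ry": 0,"rz": 21,"gripper": 0.094},{"tx": 0.258,"ty": 0.304,"tz": -0.14,"rx": 0,"ry": 0,"rz": 21,"gripper": 0.094},{"tx": 0.258,"ty": 0.304,"tz": -0.18,"rx": 0,"ry": 0,"rz": 21,"gripper": 0.094},{"tx": 0.258,"ty": 0.304,"tz": -0.18,"rx": 0,"ry": 0,"rz": 21,"gripper": 0.094},{"tx": 0.258,"ty": 0.304,"tz": -0.18,"rx": 0,"ry": 0,"rz": 21,"gripper": 0.094}]}}

```text
t: 15.75
tool_pos: [0.6856, -0.0487, 0.1921]
eef_rot: [[-0.175, 0.985, -0.004], [0.985, 0.175, 0.001], [0.001, -0.004, -1.0]]
contact_force: [-0.2, 0.0, 0.4]
width: 1.001
gripper_force: 0.0
```

Run:
```python
from h import *
c=grab('wrist');save(c,'pics/w3.png')
s=c['s'];print(s['t'],s['tool_pos'],s['eef_rot'].round(3).tolist())
P=cloud(c);w=P.reshape(-1,3);C=c['pixels'].reshape(-1,3).astype(int)
m=(np.hypot(w[:,0]-.687,w[:,1]+.051)<.16)&(w[:,2]>.029)&(w[:,2]<.038)&(C.max(1)-C.min(1)<45)
q=w[m];print(len(q),np.median(q[:,2]))
rim=q[np.hypot(q[:,0]-.687,q[:,1]+.051)<.038];(cc,rr)=cv2.minEnclosingCircle((rim[:,:2]*1000).astype(np.float32));print(cc,rr)
h=q[(q[:,1]>-.01)&(q[:,1]<.05)&(abs(q[:,0]-.68)<.03)]
l=cv2.fitLine(h[:,:2].astype(np.float32),cv2.DIST_HUBER,0,.01,.01).ravel();print(len(h),'handle az',np.degrees(np.arctan2(l[1],l[0])),l)
```

```text
15.75 [ 0.68555503 -0.04872772  0.19206411] [[-0.175, 0.985, -0.004], [0.985, 0.175, 0.001], [0.001, -0.004, -1.0]]
2610 0.03366911172157136
(686.391845703125, -48.53010559082031) 35.42454147338867
1164 handle az -75.27021 [ 0.25426075 -0.9671357   0.66863215  0.02078024]
```

View pics/w3.png

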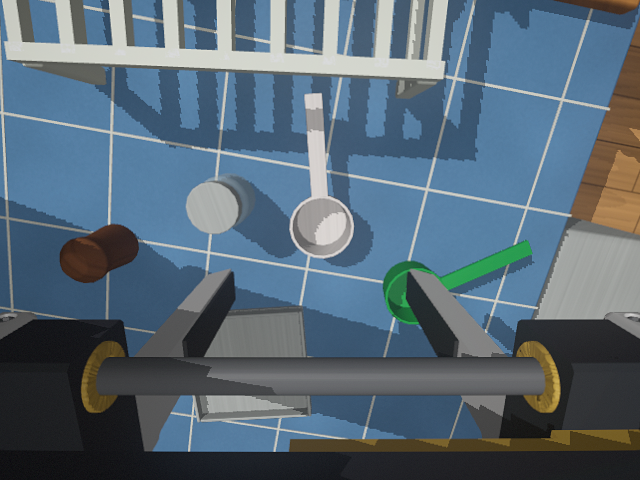

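The wrist view shows the aluminium scoop fully out: cup at (322,226), handle end (314,95). The jar at (213,207), green scoop at (410,292) and tray below are all clear of the fingers. The handle azimuth is 104.7°, so I turn 4.7° and go down around the cup.

Call:
{"method": "drive_tool", "body": {"steps": [{"tx": 0.001,"ty": -0.002,"tz": 0,"rx": 0,"ry": 0,"rz": 4.7,"gripper": 0.084},{"tx": 0.001,"ty": -0.002,"tz": -0.045,"rx": 0,"ry": 0,"rz": 4.7,"gripper": 0.084},{"tx": 0.001,"ty": -0.002,"tz": -0.09,"rx": 0,"ry": 0,"rz": 4.7,"gripper": 0.084},{"tx": 0.001,"ty": -0.002,"tz": -0.125,"rx": 0,"ry": 0,"rz": 4.7,"gripper": 0.084},{"tx": 0.001,"ty": -0.002,"tz": -0.15,"rx": 0,"ry": 0,"rz": 4.7,"gripper": 0.084},{"tx": 0.001,"ty": -0.002,"tz": -0.17,"rx": 0,"ry": 0,"rz": 4.7,"gripper": 0.084},{"tx": 0.001,"ty": -0.002,"tz": -0.18,"rx": 0,"ry": 0,"rz": 4.7,"gripper": 0.084},{"tx": 0.001,"ty": -0.002,"tz": -0.183,"rx": 0,"ry": 0,"rz": 4.7,"gripper": 0.084},{"tx": 0.001,"ty": -0.002,"tz": -0.183,"rx": 0,"ry": 0,"rz": 4.7,"gripper": 0.084}], "squeeze": 25}}

```text
t: 16.7
tool_pos: [0.6871, -0.0526, 0.0135]
eef_rot: [[-0.255, 0.967, -0.001], [0.967, 0.255, 0.0], [0.001, -0.001, -1.0]]
contact_force: [-0.1, -0.8, 0.8]
width: 0.893
gripper_force: 0.0
```

Call:
{"method": "drive_tool", "body": {"steps": [{"tx": 0,"ty": 0.001,"tz": -0.004,"rx": 0,"ry": 0,"rz": 0,"gripper": 0.084},{"tx": 0,"ty": 0.001,"tz": -0.004,"rx": 0,"ry": 0,"rz": 0,"gripper": 0.05},{"tx": 0,"ty": 0.001,"tz": -0.004,"rx": 0,"ry": 0,"rz": 0,"gripper": 0.05},{"tx": 0,"ty": 0.001,"tz": -0.004,"rx": 0,"ry": 0,"rz": 0,"gripper": 0.05},{"tx": 0,"ty": 0.001,"tz": -0.004,"rx": 0,"ry": 0,"rz": 0,"gripper": 0.05},{"tx": 0,"ty": 0.001,"tz": -0.004,"rx": 0,"ry": 0,"rz": 0,"gripper": 0.05},{"tx": 0,"ty": 0.001,"tz": -0.004,"rx": 0,"ry": 0,"rz": 0,"gripper": 0.05},{"tx": 0,"ty": 0.001,"tz": -0.004,"rx": 0,"ry": 0,"rz": 0,"gripper": 0.05}]}}

```text
t: 17.5
tool_pos: [0.6875, -0.0513, 0.0099]
eef_rot: [[-0.255, 0.967, -0.0], [0.967, 0.255, 0.001], [0.001, 0.0, -1.0]]
contact_force: [-1.3, 0.4, 6.3]
width: 0.654
gripper_force: 25.0
```

```bash
python3 -c "
from rig import r
s=r.observe();print(s['tool_pos'],s['width']*94,s['gripper_force'],s['contact_force'],s['eef_rot'].round(3).tolist())"
```

```text
[ 0.68746878 -0.05127762  0.00989082] 61.50147696710388 24.982958841137588 [-1.3466696   0.44921723  6.29377962] [[-0.255, 0.967, -0.0], [0.967, 0.255, 0.001], [0.001, 0.0, -1.0]]
```

Gripped at 61.5 mm with 25 N. Lift and carry to above the tray.

Call:
{"method": "drive_tool", "body": {"steps": [{"tx": 0,"ty": 0,"tz": 0.015,"rx": 0,"ry": 0,"rz": 0,"gripper": 0.05},{"tx": 0,"ty": 0,"tz": 0.04,"rx": 0,"ry": 0,"rz": 0,"gripper": 0.05},{"tx": 0,"ty": 0,"tz": 0.07,"rx": 0,"ry": 0,"rz": 0,"gripper": 0.05},{"tx": -0.008,"ty": -0.03,"tz": 0.08,"rx": 0,"ry": 0,"rz": 0,"gripper": 0.05},{"tx": -0.017,"ty": -0.065,"tz": 0.08,"rx": 0,"ry": 0,"rz": 0,"gripper": 0.05},{"tx": -0.027,"ty": -0.102,"tz": 0.08,"rx": 0,"ry": 0,"rz": 0,"gripper": 0.05},{"tx": -0.037,"ty": -0.14,"tz": 0.08,"rx": 0,"ry": 0,"rz": 0,"gripper": 0.05},{"tx": -0.046,"ty": -0.175,"tz": 0.08,"rx": 0,"ry": 0,"rz": 0,"gripper": 0.05},{"tx": -0.052,"ty": -0.198,"tz": 0.08,"rx": 0,"ry": 0,"rz": 0,"gripper": 0.05},{"tx": -0.052,"ty": -0.198,"tz": 0.08,"rx": 0,"ry": 0,"rz": 0,"gripper": 0.05}]}}

```text
t: 18.5
tool_pos: [0.6335, -0.2541, 0.0909]
eef_rot: [[-0.25, 0.968, -0.0], [0.968, 0.25, -0.001], [-0.001, -0.0, -1.0]]
contact_force: [-1.3, -0.8, -1.0]
width: 0.656
gripper_force: 25.0
```

Run:
```python
from h import *
c=grab('wrist')
s=c['s'];print(s['tool_pos'],s['width']*94,s['gripper_force'],s['contact_force'])
w=cloud(c).reshape(-1,3);C=c['pixels'].reshape(-1,3).astype(int)
cup=np.array([.6355,-.249]);hd=np.array([-.254,.967]);d=w[:,:2]-cup;a=d@hd;b=d@[.967,.254]
m=(np.abs(b)<.014)&(w[:,2]>.08)&(w[:,2]<.16)&(a>.02)&(a<.13)
for lo in np.arange(.02,.13,.02):
    k=m&(a>=lo)&(a<lo+.02);print(lo.round(2),k.sum(),np.median(w[k][:,2]).round(4) if k.any() else '',np.median(b[k]).round(4) if k.any() else '')
# tray lip from the wrist view
m=(w[:,2]>.012)&(w[:,2]<.02)&(np.hypot(*(w[:,:2]-[.6325,-.2375]).T)<.11)&(C.max(1)-C.min(1)<45)
bb=cv2.minAreaRect((w[m][:,:2]*1000).astype(np.float32));print(m.sum(),bb)
```

```text
[ 0.63350931 -0.25410849  0.09085621] 61.636951821699185 24.9860584968701 [-1.26858026 -0.83730947 -1.04693363]
0.02 1583 0.1144 -0.0022
0.04 1635 0.1145 -0.0026
0.06 1832 0.1144 -0.0025
0.08 1991 0.1144 -0.002
0.1 1973 0.1143 -0.0016
0.12 0  
2756 ((628.7889404296875, -228.88636779785156), (140.3486785888672, 118.02456665039062), 14.015985488891602)
```

The scoop hangs level (handle top z 0.1144 all along), so its base will meet the 4 mm floor at TCP z about 0.0145. Lower it.

Call:
{"method": "drive_tool", "body": {"steps": [{"tx": 0,"ty": 0.002,"tz": -0.025,"rx": 0,"ry": 0,"rz": 0,"gripper": 0.05},{"tx": 0,"ty": 0.003,"tz": -0.05,"rx": 0,"ry": 0,"rz": 0,"gripper": 0.05},{"tx": 0,"ty": 0.003,"tz": -0.066,"rx": 0,"ry": 0,"rz": 0,"gripper": 0.05},{"tx": 0,"ty": 0.003,"tz": -0.072,"rx": 0,"ry": 0,"rz": 0,"gripper": 0.05},{"tx": 0,"ty": 0.003,"tz": -0.075,"rx": 0,"ry": 0,"rz": 0,"gripper": 0.05},{"tx": 0,"ty": 0.003,"tz": -0.076,"rx": 0,"ry": 0,"rz": 0,"gripper": 0.05},{"tx": 0,"ty": 0.003,"tz": -0.076,"rx": 0,"ry": 0,"rz": 0,"gripper": 0.05}]}}

```text
t: 19.25
tool_pos: [0.6357, -0.2465, 0.0143]
eef_rot: [[-0.255, 0.967, 0.0], [0.967, 0.255, 0.0], [0.0, 0.0, -1.0]]
contact_force: [0.2, 0.5, -0.6]
width: 0.655
gripper_force: 25.0
```

Call:
{"method": "drive_tool", "body": {"steps": [{"tx": 0,"ty": 0,"tz": -0.0008,"rx": 0,"ry": 0,"rz": 0,"gripper": 0.05},{"tx": 0,"ty": 0,"tz": -0.0008,"rx": 0,"ry": 0,"rz": 0,"gripper": 0.082},{"tx": 0,"ty": 0,"tz": -0.0008,"rx": 0,"ry": 0,"rz": 0,"gripper": 0.082},{"tx": 0,"ty": 0,"tz": -0.0008,"rx": 0,"ry": 0,"rz": 0,"gripper": 0.082},{"tx": 0,"ty": 0,"tz": -0.0008,"rx": 0,"ry": 0,"rz": 0,"gripper": 0.082},{"tx": 0,"ty": 0,"tz": 0.02,"rx": 0,"ry": 0,"rz": 0,"gripper": 0.082},{"tx": 0,"ty": 0,"tz": 0.06,"rx": 0,"ry": 0,"rz": 0,"gripper": 0.082},{"tx": 0,"ty": 0,"tz": 0.11,"rx": 0,"ry": 0,"rz": 0,"gripper": 0.094},{"tx": 0,"ty": 0,"tz": 0.16,"rx": 0,"ry": 0,"rz": 0,"gripper": 0.094},{"tx": 0,"ty": 0,"tz": 0.21,"rx": 0,"ry": 0,"rz": 0,"gripper": 0.094}]}}

```text
t: 20.25
tool_pos: [0.6348, -0.2463, 0.2255]
eef_rot: [[-0.255, 0.967, -0.001], [0.967, 0.255, 0.001], [0.001, -0.001, -1.0]]
contact_force: [1.1, 0.0, 0.1]
width: 0.997
gripper_force: 0.0
```

```bash
python3 st.py
python3 - <<'E'
from h import *
for n in('wrist','top'):
    c=grab(n);w=cloud(c).reshape(-1,3);C=c['pixels'].reshape(-1,3).astype(int)
    m=(np.hypot(w[:,0]-.6355,w[:,1]+.2475)<.14)&(w[:,2]>.028)&(w[:,2]<.045)&(C.max(1)-C.min(1)<45);q=w[m]
    b=cv2.minAreaRect((q[:,:2]*1000).astype(np.float32));print(n,len(q),np.round(b[0],1),np.round(b[1],1),round(b[2],1))
    d=q[:,:2]-[.6355,-.2475];a=d@[-.254,.967]
    for lo in(-.04,.04,.07,.10): print(lo,np.median(q[(a>lo)&(a<lo+.03)][:,2]).round(4))
    save(c,f'pics/{n}9.png')
E
```

```text
[ 0.6348 -0.2463  0.2255] tip [ 0.6136 -0.1663  0.0221] bend [ 0.6355 -0.2492  0.1088] [1.1 0.  0.1] 20.25
wrist 2172 [ 633.5 -202.4] [ 63.  153.2] 2.8
-0.04 0.0366
0.04 0.0377
0.07 0.0377
0.1 0.0378
top 12 [ 612.9 -129.9] [ 6.7 13.1] 52.0
-0.04 nan
0.04 nan
0.07 nan
0.1 0.0376
  return _methods._mean(a, axis=axis, dtype=dtype,
  ret = ret.dtype.type(ret / rcount)
```

View pics/wrist9.png

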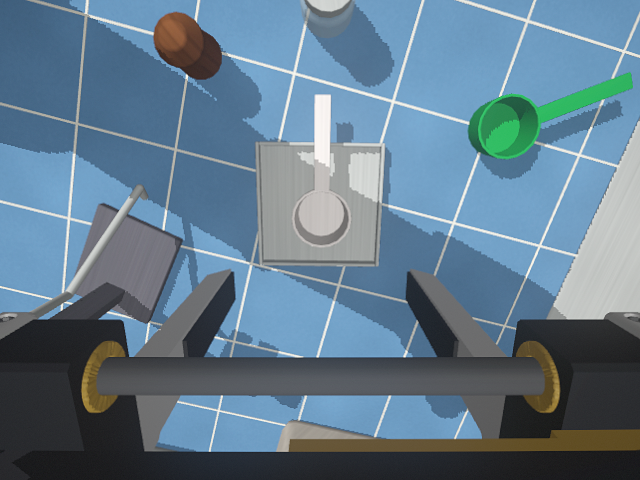

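The wrist view shows the scoop upright in the tray (cup (322,216), handle top z 0.0377, as it should be on a 4 mm floor). The task names hanging the hook last, so with plenty of time left I'll regrip it, lift it and hang it once more.

Call:
{"method": "drive_tool", "body": {"steps": [{"tx": 0,"ty": 0,"tz": 0.05,"rx": 0,"ry": 0,"rz": 0,"gripper": 0.094},{"tx": 0,"ty": 0,"tz": 0.1,"rx": 0,"ry": 0,"rz": 0,"gripper": 0.094},{"tx": 0,"ty": 0,"tz": 0.15,"rx": 0,"ry": 0,"rz": -5,"gripper": 0.094},{"tx": -0.206,"ty": -0.1085,"tz": 0.152,"rx": 0,"ry": 0,"rz": -25.7,"gripper": 0.094},{"tx": -0.206,"ty": -0.1085,"tz": 0.152,"rx": 0,"ry": 0,"rz": -25.7,"gripper": 0.094},{"tx": -0.206,"ty": -0.1085,"tz": 0.152,"rx": 0,"ry": 0,"rz": -25.7,"gripper": 0.094},{"tx": -0.206,"ty": -0.1085,"tz": 0.152,"rx": 0,"ry": 0,"rz": -25.7,"gripper": 0.094},{"tx": -0.206,"ty": -0.1085,"tz": 0.152,"rx": 0,"ry": 0,"rz": -25.7,"gripper": 0.094},{"tx": -0.206,"ty": -0.1085,"tz": 0.152,"rx": 0,"ry": 0,"rz": -25.7,"gripper": 0.094},{"tx": -0.206,"ty": -0.1085,"tz": 0.152,"rx": 0,"ry": 0,"rz": -25.7,"gripper": 0.094}]}}

```text
t: 21.35
tool_pos: [0.4291, -0.3549, 0.3758]
eef_rot: [[0.19, 0.982, 0.001], [0.982, -0.19, 0.002], [0.002, 0.001, -1.0]]
contact_force: [-0.0, 0.6, 0.1]
width: 1.001
gripper_force: 0.0
```

```bash
python3 st.py; python3 hk.py
```

```text
[ 0.4291 -0.3549  0.3758] tip [ 0.4451 -0.2734  0.1724] bend [ 0.4286 -0.3577  0.2591] [-0.   0.6  0.1] 21.35
wrist top 1375 [ 426.8 -359.7] [40.7 23.1] 79.2 0.2815 (np.float64(0.2722), np.float64(0.2842))
wrist collar 210 [ 427.9 -355.4] [31.2 39.9] 79.9 0.2056 (np.float64(0.2029), np.float64(0.2117))
top top 249 [ 426.9 -356.9] [41.6 23.8] 80.2 0.2813 (np.float64(0.272), np.float64(0.288))
top collar 101 [ 424.4 -367.8] [80.5 58.3] 79.1 0.2039 (np.float64(0.2025), np.float64(0.2109))
```

Call:
{"method": "drive_tool", "body": {"steps": [{"tx": -0.0005,"ty": 0,"tz": -0.05,"rx": 0,"ry": 0,"rz": 0,"gripper": 0.094},{"tx": -0.0005,"ty": 0,"tz": -0.1,"rx": 0,"ry": 0,"rz": 0,"gripper": 0.07},{"tx": -0.0005,"ty": 0,"tz": -0.135,"rx": 0,"ry": 0,"rz": 0,"gripper": 0.06},{"tx": -0.0005,"ty": 0,"tz": -0.149,"rx": 0,"ry": 0,"rz": 0,"gripper": 0.05},{"tx": -0.0005,"ty": 0,"tz": -0.149,"rx": 0,"ry": 0,"rz": 0,"gripper": 0.01},{"tx": -0.0005,"ty": 0,"tz": -0.149,"rx": 0,"ry": 0,"rz": 0,"gripper": 0.01},{"tx": -0.0005,"ty": 0,"tz": -0.149,"rx": 0,"ry": 0,"rz": 0,"gripper": 0.01},{"tx": -0.0005,"ty": 0,"tz": -0.149,"rx": 0,"ry": 0,"rz": 0,"gripper": 0.01},{"tx": -0.0005,"ty": 0,"tz": -0.149,"rx": 0,"ry": 0,"rz": 0,"gripper": 0.01},{"tx": -0.0005,"ty": 0,"tz": -0.149,"rx": 0,"ry": 0,"rz": 0,"gripper": 0.01}], "squeeze": 40}}

```text
t: 22.45
tool_pos: [0.4289, -0.3548, 0.2269]
eef_rot: [[0.189, 0.982, 0.001], [0.982, -0.189, 0.001], [0.001, 0.0, -1.0]]
contact_force: [1.1, -0.6, 0.8]
width: 0.269
gripper_force: 0.0
```

Call:
{"method": "drive_tool", "body": {"steps": [{"tx": 0,"ty": 0,"tz": 0,"rx": 0,"ry": 0,"rz": 0,"gripper": 0.01},{"tx": 0,"ty": 0,"tz": 0,"rx": 0,"ry": 0,"rz": 0,"gripper": 0.01},{"tx": 0,"ty": 0,"tz": 0,"rx": 0,"ry": 0,"rz": 0,"gripper": 0.01},{"tx": 0,"ty": 0,"tz": 0,"rx": 0,"ry": 0,"rz": 0,"gripper": 0.01},{"tx": 0,"ty": 0,"tz": 0,"rx": 0,"ry": 0,"rz": 0,"gripper": 0.01}]}}

```text
t: 22.95
tool_pos: [0.4289, -0.3549, 0.2269]
eef_rot: [[0.19, 0.982, 0.0], [0.982, -0.19, 0.001], [0.001, 0.0, -1.0]]
contact_force: [-1.2, 2.1, 6.8]
width: 0.255
gripper_force: 40.0
```

Call:
{"method": "drive_tool", "body": {"steps": [{"tx": 0,"ty": 0,"tz": 0.008,"rx": 0,"ry": 0,"rz": 0,"gripper": 0.01},{"tx": 0,"ty": 0,"tz": 0.02,"rx": 0,"ry": 0,"rz": 0,"gripper": 0.01},{"tx": 0,"ty": 0,"tz": 0.02,"rx": 0,"ry": 0,"rz": 0,"gripper": 0.01},{"tx": 0,"ty": 0,"tz": 0.02,"rx": 0,"ry": 0,"rz": 0,"gripper": 0.01},{"tx": 0,"ty": 0,"tz": 0.012,"rx": 0,"ry": 0,"rz": 0,"gripper": 0.01},{"tx": 0,"ty": 0,"tz": 0.005,"rx": 0,"ry": 0,"rz": 0,"gripper": 0.01},{"tx": 0,"ty": 0,"tz": 0.001,"rx": 0,"ry": 0,"rz": 0,"gripper": 0.01},{"tx": 0,"ty": 0,"tz": 0.0,"rx": 0,"ry": 0,"rz": 0,"gripper": 0.01},{"tx": 0,"ty": 0,"tz": 0.0,"rx": 0,"ry": 0,"rz": 0,"gripper": 0.01}]}}

```text
t: 23.85
tool_pos: [0.4283, -0.3546, 0.2266]
eef_rot: [[0.19, 0.982, -0.001], [0.982, -0.19, 0.002], [0.002, -0.001, -1.0]]
contact_force: [-4.7, 6.5, 16.4]
width: 0.254
gripper_force: 40.0
```

Call:
{"method": "drive_tool", "body": {"steps": [{"tx": 0,"ty": 0,"tz": 0.0004,"rx": 0,"ry": 0,"rz": 0,"gripper": 0.05},{"tx": 0,"ty": 0,"tz": 0.0004,"rx": 0,"ry": 0,"rz": 0,"gripper": 0.05},{"tx": 0,"ty": 0,"tz": 0.0004,"rx": 0,"ry": 0,"rz": 0,"gripper": 0.05},{"tx": 0,"ty": 0,"tz": 0.0004,"rx": 0,"ry": 0,"rz": 0,"gripper": 0.05},{"tx": 0,"ty": 0,"tz": 0.0004,"rx": 0,"ry": 0,"rz": 0,"gripper": 0.06},{"tx": 0,"ty": 0,"tz": 0.02,"rx": 0,"ry": 0,"rz": 0,"gripper": 0.08},{"tx": 0,"ty": 0,"tz": 0.05,"rx": 0,"ry": 0,"rz": 0,"gripper": 0.094},{"tx": 0,"ty": 0,"tz": 0.09,"rx": 0,"ry": 0,"rz": 0,"gripper": 0.094},{"tx": 0,"ty": 0,"tz": 0.14,"rx": 0,"ry": 0,"rz": 0,"gripper": 0.094},{"tx": 0,"ty": 0,"tz": 0.15,"rx": 0,"ry": 0,"rz": 0,"gripper": 0.094}]}}

```text
t: 24.85
tool_pos: [0.4296, -0.3562, 0.3811]
eef_rot: [[0.19, 0.982, 0.005], [0.982, -0.19, -0.001], [-0.0, 0.005, -1.0]]
contact_force: [-0.0, 0.5, -0.6]
width: 0.986
gripper_force: 0.0
```

```bash
python3 st.py; python3 hk.py; python3 -c "
from h import *
c=grab('top');save(c,'pics/top10.png')"
```

```text
[ 0.4296 -0.3562  0.3811] tip [ 0.4463 -0.2753  0.1776] bend [ 0.4296 -0.3593  0.2644] [-0.   0.5 -0.6] 24.85
wrist top 1312 [ 426.9 -358.6] [39.2 22.8] 79.0 0.2815 (np.float64(0.2722), np.float64(0.2836))
wrist collar 225 [ 428.  -355.1] [31.6 39.4] 79.4 0.2057 (np.float64(0.2027), np.float64(0.212))
top top 242 [ 427.1 -356.7] [42.1 23.8] 79.4 0.2812 (np.float64(0.2722), np.float64(0.2858))
top collar 95 [ 423.9 -367.7] [79.9 58.2] 78.7 0.2043 (np.float64(0.2026), np.float64(0.212))
```

View pics/top10.png

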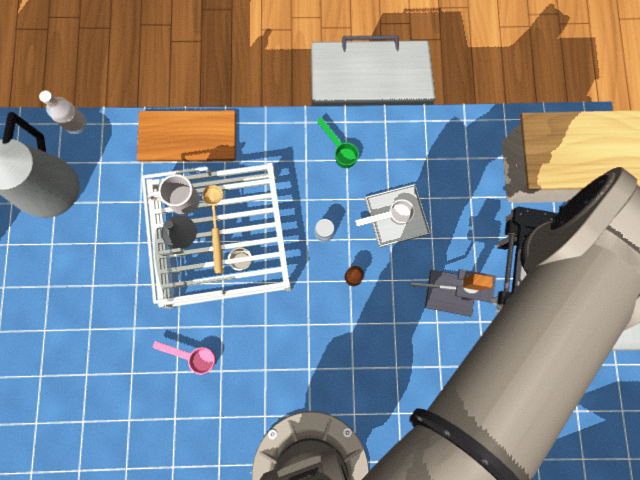

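The top view shows the scoop in the tray (400,211), the hook on its stand (480,283), and the bystanders where they started. The robot touches nothing, so I hand in.

```bash
python3 -c "
from rig import r
print(r.hand_in())"
```

```text
the job is handed in; nothing more can be done
None
```

The job is handed in at about 25 s: the scoop was fished out with the hook and stands upright in the tray, the hook hangs by its collar in its stand, and the bystanders looked unmoved in the last picture; with one gripper I had to hang the hook before placing the scoop, so afterwards I lifted it 20 mm and hung it again to keep your order.

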